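# Check a microscope lamp house's filter slot with the blade gauge

### The arm

A 7-joint arm with a two-finger parallel gripper is mounted at the origin on the work surface. World frame = base frame: x ahead of the robot, y to its left, z up, the work surface at z = 0. Lengths are in m, angles in rad, forces in N, time in s.
With the tool pointing down it reaches from about 0.35 to 0.775 m from the base axis. Payload 3.1 kg.
Tool frame: the origin (TCP) lies between the finger pads; the fingertips stand 25 mm ahead of it and the grasp point (between the pads) lies 6 mm ahead of it; z points along the fingers, y is the line along which they close (so a half turn about z gives the same grasp; the last joint's range is limited). The gripper opens to 85 mm and grips with 20 to 120 N. Pads are 22 mm wide; open, the fingers measure 114 mm over their backs; the gripper's body (76 mm by 85 mm) begins 54 mm behind the grasp point. The pads swing forward as they close: fully open they stand 13 mm farther back than shut.
Start: joints at [1.258, 0.311, 0.014, 1.512, -0.004, 1.319, -0.027], TCP at [0.147, -0.53, 0.256] pointing down, gripper open.
Joint ranges: [-2.7, 2.7], [-0.3, 1.91], [-1.27, 1.3], [0.12, 2.57], [-1.44, 4.58], [0.2, 2.03], [-3.05, 3.05]. Speed limits (rad/s): [2.79, 2.79, 3.14, 3.14, 3.14, 3.14, 3.14].

### API

Orientations are given as a 3x3 rotation matrix whose columns are the frame's x, y, z axes.
In Python, from cell import r gives the robot as it stands. Calls block until the motion is done:
- r.move_to(position, orientation): joint-space move of the TCP to a pose.
- r.line_to(position, feed=0.15, attitude=None): straight line of the TCP; attitude=None keeps the orientation; feed is the mean speed in m/s.
- r.move_j(angles): joint-space move.
- r.set_gripper(opening, effort=None): opening from 0.0 (shut) to 1.0 (fully open); effort is the grip in N (None keeps the last); returns when the fingers have stopped.
- r.hold(seconds).
- r.solve_ik(position, orientation): joint angles nearest the present ones, or None.
- r.state(): the state.
- r.read_camera(name): name is "side" or "top" or "wrist"; returns (picture, depth): 480x640x3 uint8, red, green, blue; 480x640 float32, m along the optical axis (not along the pixel's ray), 0 where there is no reading.
- r.camera_info(name): a dict with "camera_matrix" (3x3 intrinsics, pixels), "distortion" ([k1, k2, p1, p2, k3] as OpenCV has them; the pictures are not rectified), "rvec" (rotation vector, rad) and "tvec" (3), from world to camera coordinates, as OpenCV has them; the wrist camera has in their place "T_tool_cam" (4x4, takes a point from camera to tool coordinates, whose origin is the TCP and whose axes are the flange's). Camera axes: x right, y down, z forward; pixel columns grow to the right and rows downward; lengths in m; the calibration is good to about 2 mm. A picture is of the moment at which its call begins: read the wrist's pose just before it. camera_info takes no time and is no camera call.
A pose or a line that the arm cannot do raises r.Unreachable and nothing moves.
- r.finish_job(): hands the job in; it is judged then, once.
The state is a dict: "time": time; "qpos": joint angles; "qd": joint speeds; "joint_torque": joint torques, N m; "ee_pos": TCP position; "tcp_rot": TCP orientation; "force": force on the tool from outside, world axes, zero at the start; "ft_torque": the same for the moment, N m; "gripper_width": opening from 0.0 (shut) to 1.0 (fully open); "gripper_force": force on a finger pad.
Only numpy, scipy, OpenCV 4.12 (cv2) and the standard library are available. Lean on these libraries where they do the work, as an engineer would, in place of code of your own. Each camera call takes 0.05 s, during which the arm holds its last target. There are 200 camera calls.

### The job

Check that the longer of the two filter slots in the top of the lamp house is clear to its full depth: take the wide-bladed gauge out of the wooden stand, lower its blade into that slot without dropping it until its shoulder plate rests flat on the lamp house's top, and leave it standing there, let go. Leave the other two gauges in their places in the stand.

Things in the scene. Friction and masses are not known exactly. Their poses are not given: they have to be found in the camera images.
- wide_grip (a point): Wide gauge, to use: black grip 12 (x) x 36 (y) x 50 (z) mm on a flat steel shoulder plate 44 x 76 x 5 mm, the longest of three; below it a blade 4 (x) x 44 (y) mm, 42 mm long. Hangs upright by its plate in a stand slot, blade hidden; 0.11-0.2 kg. Point: in the grip, 32 mm above the plate's underside, 23 mm below the grip's top. z up; pinch along x. A half turn about z is alike.
- long_slot (a point): Centre of the longer slot's mouth, at the top face. Plain recess 64 mm long (y), 20 mm wide (x), 50 mm deep; z up. It is in a fixed white lamp house 140 (x) x 110 (y) mm on a grey foot, top 75 mm above the table, with a round lens port on its +x side. The short slot (34 x 20 mm) lies parallel to it, 60 mm away in +x, nearer the port.
- narrow_grip (a point): Narrow gauge, a bystander in the stand: as the wide one, but plate 44 x 44 mm, grip 26 mm wide, blade 20 mm wide; point and axes alike. The stand is a fixed wooden block 75 x 262 mm, 60 mm high, with three slots end to end along its length, 86 mm apart; the gauges hang in them in any order, their y along the row.
- pin_grip (a point): Pin gauge, a bystander in the stand: round plate and round grip, 44 and 22 mm across, with a round pin 8 mm thick below. Point on its axis, 32 mm above the plate's underside; z up.
Mind the look-alikes: they are no part of the job. Leave any pink or purple look-alike of the part that bears wide_grip alone.

How it is judged:
By the outcome, as a careful person would: the job done as asked, in the order asked, and still so for the second after the job is handed in, with the robot touching nothing.
It also fails if it takes over 35 s, if anything falls off the work surface, if the arm or the gripper's body presses on something with over 40 N, if the wrist force passes 120 N, or if a joint passes its speed limit or range.

## Working session

There is one attempt and no reset: what is moved stays moved. The work goes in short steps, each a Python script; the robot and the scene stay as the last script left them, time stands still between calls to the robot, and variables do not carry over. Pictures are saved under pics/ and viewed, at most 10 in all, crops included, and the job is handed in when it is done.

```bash
ls; mkdir -p pics
cat > h.py <<'E'
from cell import r
import numpy as np, cv2
def cam(n):
    s=r.state(); i=r.camera_info(n); p,d=r.read_camera(n)
    K=np.array(i["camera_matrix"]);D=np.array(i["distortion"])
    if n=="wrist":
        T=np.eye(4);T[:3,:3]=s["tcp_rot"];T[:3,3]=s["ee_pos"];T=T@np.array(i["T_tool_cam"])
    else:
        R=cv2.Rodrigues(np.array(i["rvec"],float))[0];T=np.eye(4);T[:3,:3]=R.T;T[:3,3]=-R.T@np.array(i["tvec"],float).ravel()
    return p,d,K,D,T
def onz(uv,z,K,D,T):
    n=cv2.undistortPoints(np.array(uv,float).reshape(-1,1,2),K,D).reshape(-1,2)
    d=np.c_[n,np.ones(len(n))]@T[:3,:3].T; o=T[:3,3]
    return o+d*((z-o[2])/d[:,2])[:,None]
def cloud(d,K,D,T):
    v,u=np.mgrid[:480,:640]
    n=cv2.undistortPoints(np.c_[u.ravel(),v.ravel()].astype(float).reshape(-1,1,2),K,D).reshape(480,640,2)
    P=np.dstack([n,np.ones((480,640))])*d[...,None]
    return P@T[:3,:3].T+T[:3,3]
def save(n,p): cv2.imwrite("pics/"+n,p[...,::-1])
E
python3 - <<'E'
from h import *
a=[]
for n in("top","side"):
    p,d,K,D,T=cam(n); np.savez(n,p=p,d=d,K=K,D=D,T=T); a.append(p); print(n,T.round(3),(d>0).mean())
    save(n+".png",p)
E
```

```text
pics
top [[ 0.003 -0.994  0.105  0.42 ]
 [-1.    -0.003  0.006  0.042]
 [-0.006 -0.105 -0.994  1.247]
 [ 0.     0.     0.     1.   ]] 0.9960091145833333
side [[-9.970e-01 -4.000e-02  6.400e-02  4.440e-01]
 [-7.600e-02  5.380e-01 -8.400e-01  1.001e+00]
 [-1.000e-03 -8.420e-01 -5.390e-01  6.970e-01]
 [ 0.000e+00  0.000e+00  0.000e+00  1.000e+00]] 0.995947265625
```

View pics/top.png

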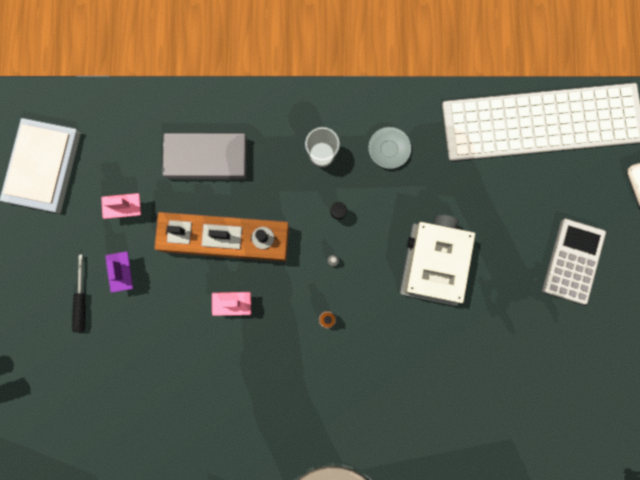

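View pics/side.png

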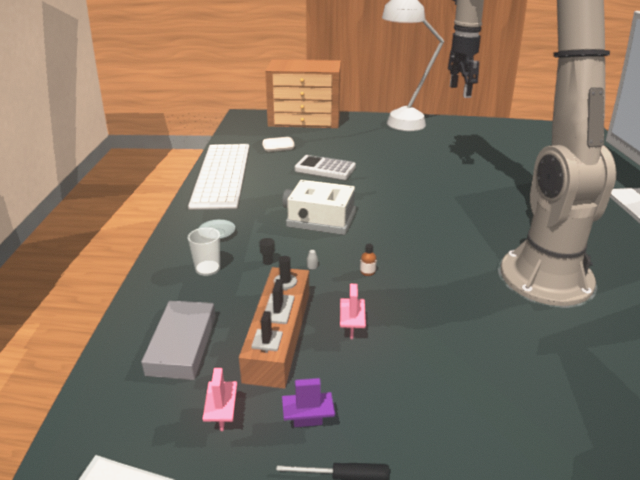

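The top view shows these candidates for the wide gauge:
- Grey gauges in the stand: (178,231) short plate, (221,236) longest plate, (263,237) round plate.
- Look-alikes: pink at (121,206) and (231,303), purple at (119,271).

I choose the middle one at (221,236). The long slot is at (438,275). The short slot is at (443,247), on the port side, with the port at (447,220).

```bash
cat > m.py <<'E'
from h import *
def rect(mask,near,z,K,D,T,amin=30):
    n,l,s,c=cv2.connectedComponentsWithStats(mask.astype(np.uint8)); 
    k=min((i for i in range(1,n) if s[i,4]>=amin),key=lambda i:np.hypot(*(c[i]-near)))
    cs,_=cv2.findContours((l==k).astype(np.uint8),cv2.RETR_EXTERNAL,cv2.CHAIN_APPROX_NONE)
    P=onz(cs[0].reshape(-1,2),z,K,D,T)[:,:2]
    (cx,cy),wh,a=cv2.minAreaRect((P*1000).astype(np.float32))
    w,h=wh
    if w<h: a+=90;w,h=h,w
    return (round(cx,1),round(cy,1)),(round(w,1),round(h,1)),a,s[k,4]  # mm, long-axis angle deg
E
python3 - <<'E'
from m import *
f=np.load("top.npz");p,d,K,D,T=[f[k] for k in"pdKDT"]
print(K[0,0]); hsv=cv2.cvtColor(p,cv2.COLOR_RGB2HSV)
C=cloud(d,K,D,T)
for u,v in[(221,236),(206,236),(438,290),(438,275),(200,250)]: print((u,v),C[v,u].round(3),hsv[v,u])
g=hsv[...,2]
print("house",rect((g>150)&(hsv[...,1]<60),(440,262),.075,K,D,T))
dark=(g<150)
for q in[(438,275),(443,247)]: print("slot",rect(dark,q,.075,K,D,T))
w=(hsv[...,1]<70)&(g>90)
for q in[(221,236),(178,231),(263,237)]: print("plate",rect(w,q,.065,K,D,T))
print("stand",rect((hsv[...,1]>110)&(g>90)&(hsv[...,0]<20)&(np.arange(480)[:,None]>150),(221,236),.06,K,D,T))
c=cv2.resize(p[190:320,90:480],None,fx=2,fy=2,interpolation=cv2.INTER_CUBIC); save("crop.png",c)
E
```

```text
595.2428613180358
(221, 236) [0.557 0.218 0.114] [30 16 48]
(206, 236) [0.562 0.255 0.066] [ 27  23 221]
(438, 290) [ 0.456 -0.204  0.078] [ 25  19 249]
(438, 275) [ 0.488 -0.215  0.025] [ 23  38 148]
(200, 250) [0.535 0.268 0.061] [ 13 182 206]
house ((511.9, -209.5), (142.9, 114.5), 168.65055084228516, np.int32(3948))
slot ((482.7, -204.6), (58.3, 15.9), 78.78121185302734, np.int32(130))
slot ((542.0, -216.4), (29.0, 15.0), 81.3230209350586, np.int32(86))
plate ((562.5, 225.1), (77.0, 44.0), 85.70633697509766, np.int32(673))
plate ((571.1, 311.0), (46.0, 43.5), 85.73553466796875, np.int32(360))
plate ((559.9, 142.5), (42.4, 42.1), 0.5471749305725098, np.int32(253))
stand ((564.3, 226.5), (265.5, 78.9), 85.7486343383789, np.int32(3249))
```

View pics/crop.png

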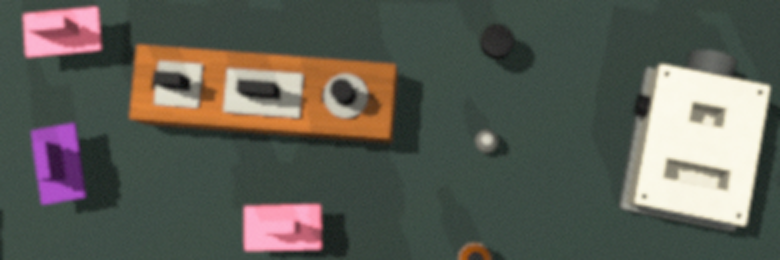

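The close crop confirms it: the middle grey gauge has the longest plate (77x44 mm measured). The long slot is the lower one, away from the port. Next I look from the wrist over the house, then over the stand.

```bash
cat >> h.py <<'E'
def ori(ax,flip=1): # tool y along angle ax (deg), z down
    a=np.radians(ax); y=flip*np.array([np.cos(a),np.sin(a),0]); z=np.array([0,0,-1.]); return np.c_[np.cross(y,z),y,z]
E
python3 - <<'E'
from m import *
print(r.state()["tcp_rot"].round(2) if hasattr(r.state()["tcp_rot"],"round") else r.state()["tcp_rot"], np.array(r.camera_info("wrist")["T_tool_cam"]).round(3).tolist())
for f in(1,-1):
    for P,a in(((.483,-.205,.3),-11.3),((.5625,.225,.3),-4.3),((.5625,.225,.098),-4.3),((.483,-.205,.13),-11.3)):
        q=r.solve_ik(P,ori(a,f)); print(f,None if q is None else np.round(q,2))
E
```

```text
[[ 0.96  0.27 -0.  ]
 [ 0.27 -0.96  0.  ]
 [-0.   -0.   -1.  ]] [[0.001, -0.963, -0.271, 0.07], [1.0, 0.001, -0.001, -0.001], [0.001, -0.271, 0.963, -0.118], [0.0, 0.0, 0.0, 1.0]]
1 [ 0.74  0.27 -0.48  1.48  0.13  1.41  0.06]
1 [ 0.2   0.61 -1.07  1.23  0.53  1.58 -0.86]
1 [ 0.22  0.79 -1.03  1.54  0.71  1.22 -1.  ]
1 [ 0.76  0.42 -0.5   1.75  0.23  1.04 -0.03]
-1 [ 0.47  0.24 -0.13  1.49  0.03  1.41 -3.  ]
-1 [ 0.2   0.62 -1.08  1.23  0.53  1.58  2.28]
-1 [ 0.24  0.82 -1.08  1.53  0.75  1.25  2.11]
-1 [ 0.4   0.37 -0.04  1.76  0.02  1.01 -2.98]
```

```bash
python3 - <<'E'
from m import *
r.move_to([.483,-.215,.27],ori(-11.3)); r.hold(.2)
p,d,K,D,T=cam("wrist"); np.savez("w1",p=p,d=d,K=K,D=D,T=T); save("w1.png",p)
r.move_to([.5625,.225,.26],ori(-4.3)); r.hold(.2)
p,d,K,D,T=cam("wrist"); np.savez("w2",p=p,d=d,K=K,D=D,T=T); save("w2.png",p)
s=r.state();print(s["time"],s["ee_pos"],np.round(s["qpos"],2),s["gripper_width"])
E
python3 -c "
import cv2,numpy as np
a=[cv2.resize(cv2.imread(f'pics/w{i}.png'),(400,300)) for i in(1,2)]
cv2.imwrite('pics/w12.png',np.hstack(a))"
```

```text
3.925 [0.5629658  0.22384623 0.26003155] [ 0.06  0.53 -0.75  1.32  0.35  1.43 -0.74] 1.002320603411627
```

View pics/w12.png

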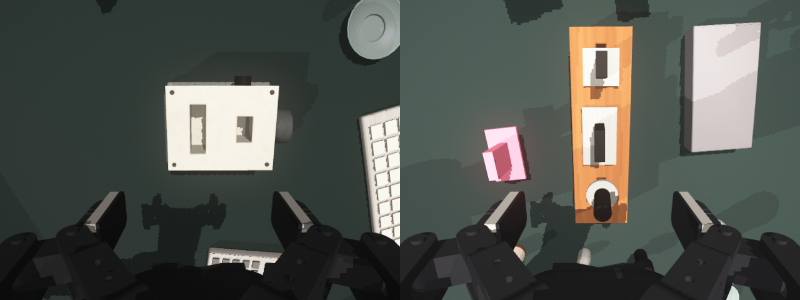

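Left: the house, with the long slot at full-picture pixel (317,205). Right: the stand, with the wide gauge in the middle at (320,218). Next I measure both in the close views.

Run:
```python
from m import *
f=np.load("w1.npz");p,d,K,D,T=[f[k] for k in"pdKDT"]
C=cloud(d,K,D,T);hsv=cv2.cvtColor(p,cv2.COLOR_RGB2HSV);g=hsv[...,2]
top=np.median(C[140:150,300:400,2]);print("topz",top,T[:3,3])
low=(C[...,2]<top-.006)
print("slot depth",rect(low,(317,205),.075,K,D,T)); print("short depth",rect(low,(390,205),.075,K,D,T))
print("slot dark",rect(g<205,(317,205),.075,K,D,T),g[205,300:345])
print("house",rect((C[...,2]>top-.006)&(hsv[...,1]<60)&(g>150),(352,205),.075,K,D,T))
f=np.load("w2.npz");p,d,K,D,T=[f[k] for k in"pdKDT"]
C=cloud(d,K,D,T);hsv=cv2.cvtColor(p,cv2.COLOR_RGB2HSV);g=hsv[...,2]
nw=(hsv[...,1]<90)
print("plate",rect((nw&(g>90)),(320,218),.065,K,D,T), np.median(C[175:185,310:335,2]))
print("plate incl. grip",rect(nw,(320,218),.065,K,D,T))
t=(C[...,2]>.105)&(g<90)
print("griptop",rect(t,(320,218),.115,K,D,T), np.median(C[t][:,2]))
print("stand",rect((hsv[...,1]>90)&(hsv[...,0]<20)&(g>60),(320,218),.06,K,D,T))
```

```text
topz 0.07538488647399377 [ 0.49688944 -0.14788393  0.38781001]
slot depth ((484.1, -203.0), (61.1, 19.4), 78.98854064941406, np.int32(1864))
short depth ((542.6, -215.0), (31.8, 19.2), 78.65164184570312, np.int32(922))
slot dark ((484.2, -203.9), (64.3, 20.6), 78.99140167236328, np.int32(1325)) [245 245 241 221 154 105 214 236 236 237 237 236 237 236 236 235 235 235
 235 235 234 234 234 212 157 131 132 119 116 205 239 246 247 247 247 247
 247 247 247 247 247 248 247 248 248]
house ((513.8, -209.1), (140.9, 109.7), 168.57500457763672, np.int32(20597))
plate ((564.9, 226.8), (76.2, 44.7), 85.80393981933594, np.int32(4110)) 0.06546310673237113
plate incl. grip ((564.9, 226.8), (76.2, 44.7), 85.80393981933594, np.int32(5120))
griptop ((565.0, 227.9), (37.5, 11.2), 85.59811401367188, np.int32(890)) 0.3093844203979744
stand ((567.0, 228.1), (261.8, 76.2), 85.84086608886719, np.int32(18152))
```

```bash
python3 - <<'E'
from m import *
o=ori(-4.25)
r.move_to([.5649,.2268,.17],o)
r.line_to([.5649,.2268,.100],feed=.1)
s=r.state();print(s["ee_pos"],np.round(s["force"],1))
r.set_gripper(0.0,60)
s=r.state();print(s["time"],s["ee_pos"],np.round(s["force"],1),s["gripper_width"],s["gripper_force"])
r.line_to([.5649,.2268,.115],feed=.05)
s=r.state();print(s["ee_pos"],np.round(s["force"],1),s["gripper_width"],s["gripper_force"])
r.line_to([.5649,.2268,.27],feed=.15); r.hold(.2)
s=r.state();print(s["time"],s["ee_pos"],np.round(s["force"],1),s["gripper_width"],s["gripper_force"])
p,d,K,D,T=cam("wrist"); np.savez("w3",p=p,d=d,K=K,D=D,T=T); save("w3.png",p)
p,d,K,D,T=cam("side"); save("s3.png",p[100:400,180:580])
E
python3 -c "
import cv2,numpy as np
a=[cv2.resize(cv2.imread(f'pics/{i}.png'),(400,300)) for i in('w3','s3')]
cv2.imwrite('pics/c3.png',np.hstack(a))"
```

```text
[0.56546345 0.22728258 0.1008609 ] [-0.8  0.1 -0.3]
5.8833 [0.56494983 0.22681155 0.1001028 ] [-0.8  0.4  1.8] 0.1283283282303204 58.52342426776886
[0.56512888 0.22689258 0.11546738] [-0.8  0.3 -2. ] 0.1303587155861396 58.31176400184631
7.7167 [0.56457887 0.22651478 0.26902142] [ 0.6 -0.5 -1.8] 0.13370537219985268 58.32626760005951
```

View pics/c3.png

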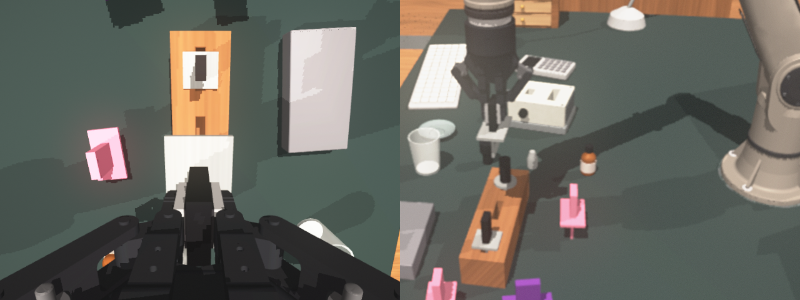

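The gauge is lifted and hanging upright. The stand still holds the narrow gauge (near the top in the wrist view) and the pin gauge. I check the plate's pose in the hand, then carry it to the slot.

Run:
```python
from m import *
f=np.load("w3.npz");p,d,K,D,T=[f[k] for k in"pdKDT"]
hsv=cv2.cvtColor(p,cv2.COLOR_RGB2HSV); C=cloud(d,K,D,T)
m=(hsv[...,1]<60)&(hsv[...,2]>150)&(C[...,2]>.2)
v,u=np.nonzero(m); m[300:]=0
R=np.array(r.state()["tcp_rot"]);t=np.array(r.state()["ee_pos"])
print(u.min(),u.max(),v.min(),v.max())
q=onz([[x,w] for w in(225,240,260,280) for x in (np.nonzero(m[w])[0].min(),np.nonzero(m[w])[0].max())],.234,K,D,T)
print(((q-t)@R*1000).round(1)); 
e=onz([[x,np.nonzero(m[:,x])[0].min()] for x in(275,300,320,340,365)],.234,K,D,T);print(((e-t)@R*1000).round(1))
print(((C[230:270,280:300].reshape(-1,3)-t)@R).mean(0), ((C[230:270,340:360].reshape(-1,3)-t)@R).mean(0),((C[222:228,280:360].reshape(-1,3)-t)@R).mean(0))
```

```text
57 571 45 479
[[ 34.5 -21.6  35.4]
 [ 34.6  22.1  35.4]
 [ 28.3 -21.5  35.4]
 [ 28.4  22.4  35.4]
 [ 19.9 -21.4  35.4]
 [ 19.9  22.3  35.4]
 [ 11.2 -21.3  35.4]
 [ 11.2  22.2  35.4]]
[[ 37.8 -16.4  35.4]
 [ 37.8  -6.5  35.4]
 [ 38.2   1.4  35.4]
 [ 37.8   9.3  35.4]
 [ 38.2  19.2  35.4]]
[ 0.02443761 -0.01084838  0.03505954] [0.02459631 0.01333105 0.03454514] [0.0350665  0.00123592 0.0339679 ]
```

```bash
python3 - <<'E'
from m import *
x,y=.4842,-.2037
r.move_to([x,y,.27],ori(-11.2)); r.hold(.3)
r.line_to([x,y,.175],feed=.12); r.hold(.2)
s=r.state();print(s["time"],s["ee_pos"],np.array(s["tcp_rot"]).round(3).tolist(),np.round(s["force"],1),s["gripper_width"])
p,d,K,D,T=cam("wrist"); np.savez("w4",p=p,d=d,K=K,D=D,T=T); save("w4.png",p)
p,d,K,D,T=cam("side"); save("s4.png",p[120:270,240:440])
E
python3 -c "
import cv2,numpy as np
a=[cv2.resize(cv2.imread(f'pics/{i}.png'),(400,300)) for i in('w4','s4')]
cv2.imwrite('pics/c4.png',np.hstack(a))"
```

```text
10.8667 [ 0.48476798 -0.20383052  0.17583781] [[0.194, 0.981, 0.002], [0.981, -0.194, -0.001], [-0.0, 0.002, -1.0]] [ 0.3  0.4 -0.4] 0.1315549507454392
```

View pics/c4.png

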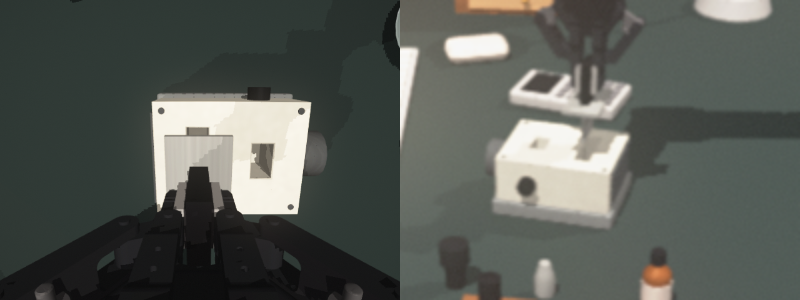

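The plate is aligned over the long slot, with the slot's end showing at (197,131) in the left half and the blade above the mouth in the right half. Now I lower it in small steps and watch the force.

Run:
```python
from m import *
x,y=.4842,-.2037
r.line_to([x,y,.122],feed=.05); r.hold(.1)
s=r.state();f0=np.array(s["force"]);print(s["time"],np.array(s["ee_pos"]).round(4),f0.round(1))
z=.122
while z>.108:
    z-=.001; r.line_to([x,y,z],feed=.02); r.hold(.05); s=r.state(); df=np.array(s["force"])-f0
    print(round(z,3),round(s["ee_pos"][2],4),df.round(1),round(s["time"],2))
    if np.linalg.norm(df)>5: break
```

```text
12.275 [ 0.4845 -0.2038  0.1224] [-0.3  0.  -1.6]
0.121 0.121 [-0.5 -0.2  0.4] 12.57
0.12 0.1199 [ 0.2 -0.3 -0.1] 12.88
0.119 0.1189 [0.3 0.2 0.6] 13.18
0.118 0.1179 [ 1.4  0.1 -0.1] 13.47
0.117 0.1169 [0.4 0.4 0. ] 13.78
0.116 0.116 [ 0.5 -0.   0.5] 14.07
0.115 0.1151 [ 1.  -0.   0.5] 14.38
0.114 0.1151 [-2.4  0.2  6.5] 14.68
```

```bash
python3 - <<'E'
from m import *
x,y=.4842,-.2037
r.set_gripper(0.6); r.hold(.2)
s=r.state();print(s["time"],s["gripper_width"],s["gripper_force"],np.round(s["force"],1))
r.line_to([x,y,.19],feed=.08); r.line_to([x,y,.27],feed=.15);r.hold(.2)
p,d,K,D,T=cam("wrist"); save("w5.png",p[60:420,80:560])
C=cloud(d,K,D,T);hsv=cv2.cvtColor(p,cv2.COLOR_RGB2HSV)
t=(C[...,2]>.12)&(C[...,2]<.14)&(hsv[...,2]<90)
print(rect(t,(320,218),.13,K,D,T))
m=(C[...,2]>.0775)&(C[...,2]<.09);v,u=np.nonzero(m);P=C[m];P=P[np.hypot(P[:,0]-x,P[:,1]-y)<.04]
A=np.c_[P[:,:2]-[x,y],np.ones(len(P))];print(np.linalg.lstsq(A,P[:,2],rcond=None)[0],len(P))
p,d,K,D,T=cam("side"); save("s5.png",p[150:390,200:520]); print(r.state()["time"])
E
python3 -c "
import cv2,numpy as np
a=[cv2.resize(cv2.imread(f'pics/{i}.png'),(400,300)) for i in('w5','s5')]
cv2.imwrite('pics/c5.png',np.hstack(a))"
```

```text
15.3417 0.6000639699888574 0.0 [0.5 0.3 0. ]
((485.0, -202.8), (37.7, 11.6), 78.58433532714844, np.int32(970))
[-0.0002488   0.00407426  0.08027438] 3901
17.425
```

View pics/c5.png

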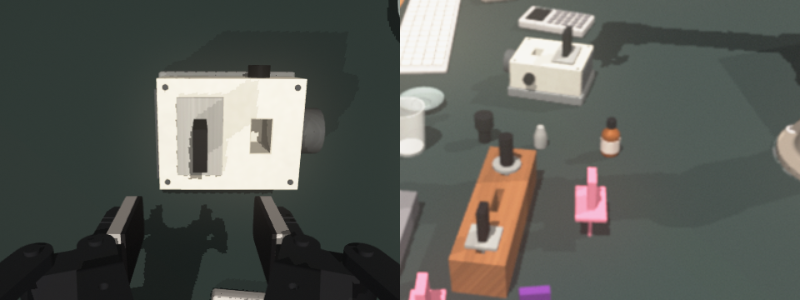

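The wide gauge stands let go in the long slot at (200,140) in the left half. Its plate lies flat at 80 mm, which is the 75 mm top plus the 5 mm plate, with no tilt. In the right half the narrow gauge at (483,235) and the pin gauge at (506,160) are still in the stand. Handing in.

```bash
python3 -c "
from cell import r
print(r.finish_job())"
```

```text
the job is handed in; nothing more can be done
None
```

The long slot is clear to its full depth: the wide gauge went in until its plate lay flat on the lamp house top and stands there, let go, with the other two gauges still in the stand; I handed the job in at about 17.4 s.

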